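Draw an optical post up to beam height and hold it

TASK

Two like post holders are bolted to the optical table, each with a steel post that carries a round flat-topped head; one post is already set at beam height, the other is sunk to the bottom of its bore. Take the low post by its head and draw it straight up, without forcing it sideways against its bore, until its head is level with the head of the set post; it must stay in its holder. Finish while still holding it there, so that the thumb screw can be tightened, and leave the set post and everything else on the table alone.

Things in the scene. Friction and masses are not known exactly. Their poses are not given: they have to be found in the camera images.
- post: the low post, loose in its holder's bore: a steel rod 12.7 mm in diameter and 100 mm long with a round aluminium head, 26 mm in diameter and 20 mm tall, on top (120 mm in all, about 0.14 kg). Origin: centre of the rod's foot; z runs up along the rod, the head lies at z = 100 to 120 mm. At the start the foot rests on the bore's floor, 10 mm above the table, the head 40 mm above the holder's rim
- post_top (a point): centre of the flat top face of the low post's head, on the post's axis, 120 mm above the foot; at the start about 130 mm above the table
- holder: the low post's holder, black, fixed to the table: square base plate 60x60x10 mm, round tube 31 mm in diameter up to 70 mm above the table, thumb screw on its -y side reaching 29 mm from the axis at 52 mm height. Origin: centre of its underside, on the bore's axis; z up. The bore is vertical, 14 mm in diameter, 60 mm deep, its floor 10 mm above the table; the only drag in it is contact friction
- bore_mouth (a point): centre of the rim of that holder's bore, 70 mm above the table
- set_holder: the other holder, of the same shape and size, fixed to the table; it stands 14 to 38 cm to the left or right of the first. Origin: centre of its underside, z up
- set_post: the post already set at beam height, same shape and size as the low one, fixed in the other holder; it stands 18 to 36 mm higher than the low post does at the start. Origin: centre of the rod's foot, z up
- set_post_top (a point): centre of the flat top face of the set post's head: the height to match; axes parallel to the set holder's, z up
- lens_tube: black threaded lens tube, 30 mm across and 30 mm tall, standing between the two holders; a bystander, loose. Origin: centre of its underside
- screw_tin: round tin, 66 mm across, 27 mm tall; a bystander, loose. Origin: centre of its underside
- hex_driver: hex driver lying on the table, 213 mm long, 29 mm thick; a bystander, loose. Origin: centre of its underside
- slide_box: flat-topped box of slides, 35x85x34 mm; a bystander, loose. Origin: centre of its underside
- tape_roll: roll of black tape lying flat, 58 mm across, 19 mm tall; a bystander, loose. Origin: centre of its underside

How it is judged:
By the outcome, as a careful person would: the job done as asked, in the order asked, and still so for the second after the job is handed in, while the arm keeps its last pose, push and grip.
It also fails if it takes over 35 s, if anything falls off the work surface, if the arm or the gripper's body presses on something with over 40 N, if the wrist force passes 120 N, or if a joint passes its speed limit or range.

ROBOT

A 6-joint arm with a two-finger parallel gripper is mounted at the origin on a cart in front of the work surface, level with it; the furniture and walls round the work are solid. World frame = base frame: x ahead of the robot, y to its left, z up, the work surface at z = 0. Lengths are in m, angles in rad, forces in N, time in s.
With the tool pointing down it reaches from about 0.25 to 0.775 m from the base axis. Payload 4 kg.
Tool frame: the origin (TCP) lies on the centre line of the jaws, within the pads' length; the fingertips stand 25 mm ahead of it and the grasp point (between the pads) lies 6 mm ahead of it; z points along the fingers, y is the line along which they close (so a half turn about z gives the same grasp; the last joint's range is limited). The gripper opens to 94 mm and grips with 3 to 60 N. Pads are 16 mm wide; open, the fingers measure 119 mm over their backs; the gripper's body (75 mm by 177 mm) begins 78 mm behind the grasp point.
Start: joints at [-1.418, 0.087, 1.371, -0, 1.684, -0.103], TCP at [0.139, -0.532, 0.231] pointing down, gripper open.
Joint ranges: [-3.1, 3.1], [-0.76, 2.03], [0.27, 2.55], [-1.08, 4.22], [0.17, 2.65], [-2.57, 2.57]. Speed limits (rad/s): [2.79, 2.79, 3.14, 3.14, 3.14, 3.14].

INTERFACE

Orientations are given as [roll, pitch, yaw] about the fixed x, y, z axes, in that order (R = Rz(yaw) Ry(pitch) Rx(roll)).
In Python, from bench import robot, imaging gives the robot as it stands. The module is installed in compiled form; this text tells all that it offers.
- The arm moves only by the tool drive_tool, never from a script. Its argument "series" is a list of rows, each a list of 3 entries, a list of its own where there are three numbers: the finger opening in m, from 0 to 0.094, then the shift along the tool's x, y, z in m, then the turn, a rotation vector about the tool's x, y, z in rad. A call has 1 to 5 rows; each row is the pose to reach, as a shift and turn from the pose commanded when the call began, along the tool's axes at that moment; what a row does not reach only later rows make up. A row lasts 1/8 s, in which the tool goes at most 62.5 mm and 10.7 degrees, less where a joint would pass 70% of its speed; a pose out of reach is approached as far as the arm can. A call with a gripper value outside its range is refused whole. The fingers move at their own pace and stop on an object; the grip force is fixed at half the most. Time passes only in rows, so rows that repeat a pose let the fingers close. It gives the time, the measured TCP pose, the force, the opening and the grip force at its end, in the units of the state.
- robot.get_obs(): the state, without advancing time (a new reading comes with each control period).
- imaging.snapshot(name): name is "scene" or "top" or "wrist"; returns the picture (400x640x3 uint8, red, green, blue); there is no depth.
- imaging.get_calibration(name): a dict with "intrinsics" (3x3 intrinsics, pixels), "position" and "rotation" of the camera in the world. Camera axes: x right, y up, looking along -z (the intrinsics and any distortion apply to the point x, -y, -z); pixel columns grow to the right and rows downward; lengths in m; the calibration is good to about 2 mm. A picture is of the moment at which its call begins: read the wrist's pose just before it. get_calibration takes no time and is no camera call; for the wrist camera it gives the pose at the moment of the call.
- robot.close_job(): hands the job in; it is judged then, once.
The state is a dict: "time": time; "joint_positions": joint angles; "qvel": joint speeds; "joint_torque": joint torques, N m; "tool_pos": TCP position; "ee_rot": TCP orientation; "wrist_force": force on the tool from outside, world axes, zero at the start; "wrist_torque": the same for the moment, N m; "width": finger opening in m; "finger_force": force on a finger pad.
Only numpy, scipy, OpenCV 4.12 (cv2) and the standard library are available. Lean on these libraries where they do the work, as an engineer would, in place of code of your own. Each camera call takes 0.05 s, during which the arm holds its last target. There are 200 camera calls.

## Working session

There is one attempt and no reset: what is moved stays moved. The work goes in short steps, Python scripts to look and compute and a tool call to move; the robot and the scene stay as the last step left them, time stands still between calls to the robot, and variables do not carry over. Pictures are saved under pics/ and viewed, at most 10 in all, crops included, and the job is handed in when it is done.

Besides the shell and the picture viewer there is one more tool, called after "Emit:" by a JSON object that holds its "name" and its "arguments". drive_tool: Moves the arm, as the interface text tells. Its arguments: {"type":"object","properties":{"series":{"type":"array"}},"required":["series"]}

```bash
mkdir -p pics; cat > h.py <<'E'
import numpy as np, cv2
from bench import robot, imaging
def snap(n,f):
    c=imaging.get_calibration(n); im=imaging.snapshot(n); cv2.imwrite('pics/'+f,im[:,:,::-1]); return im,c
def ray(c,u,v):
    K=np.array(c['intrinsics']); d=np.linalg.inv(K)@[u,v,1]; d=np.array(c['rotation'])@[d[0],-d[1],-d[2]]
    return np.array(c['position']),d
def onz(c,u,v,z):
    p,d=ray(c,u,v); return p+d*(z-p[2])/d[2]
def proj(c,P):
    q=np.array(c['rotation']).T@(np.array(P)-c['position']); k=np.array(c['intrinsics'])@[q[0],-q[1],-q[2]]; return k[:2]/k[2]
E
python3 - <<'E'
from h import *
print(robot.get_obs())
for n in ("top","scene"):
    im,c=snap(n,n+"0.png"); print(c)
E
```

```text
{'time': 0.0, 'joint_positions': array([-1.41809762e+00,  8.79497061e-02,  1.37223347e+00, -2.00652170e-05,
        1.68360084e+00, -1.03119582e-01]), 'qvel': array([ 1.31544413e-03,  9.14502813e-04, -1.21668132e-03,  3.83936398e-04,
        8.31837084e-05,  1.04162761e-03]), 'joint_torque': array([-3.53256100e-04, -3.40182889e+01, -3.02429044e+01,  7.16509600e-02,
        3.30836372e-02, -1.64612447e-04]), 'tool_pos': array([ 0.13907408, -0.53161832,  0.22931756]), 'ee_rot': array([-3.13941088e+00, -2.05735100e-04,  2.55815831e-01]), 'wrist_force': array([-0.39918135,  0.78661554,  0.22610112]), 'wrist_torque': array([ 0.037418  ,  0.02789158, -0.03526945]), 'finger_force': 0.0, 'width': 0.09376303631441466}
{'intrinsics': array([[381.00820395,   0.        , 313.08906387],
       [  0.        , 381.00820395, 197.1573036 ],
       [  0.        ,   0.        ,   1.        ]]), 'position': array([ 0.39754259, -0.22109051,  1.34671797]), 'rotation': array([ 0.07409596,  0.00481151, -1.58215076])}
{'intrinsics': array([[401.19479596,   0.        , 316.884466  ],
       [  0.        , 401.19479596, 203.18496903],
       [  0.        ,   0.        ,   1.        ]]), 'position': array([0.02865149, 0.38656435, 0.7759599 ]), 'rotation': array([ 0.85887664, -0.01434936, -2.43204096])}
```

View pics/top0.png

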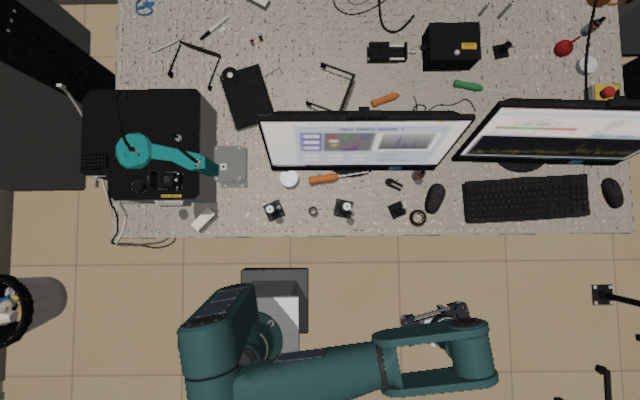

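View pics/scene0.png

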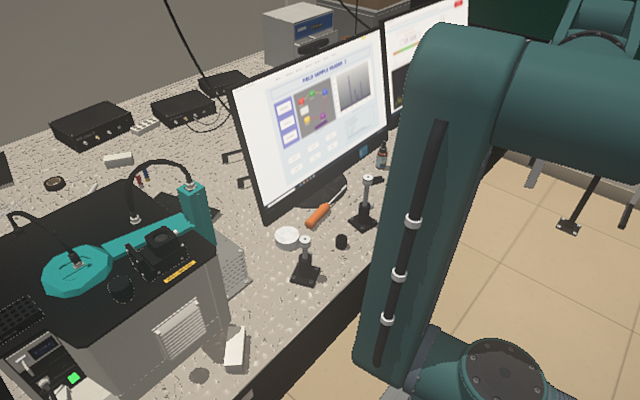

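The top view shows the holders at (274,210) and (343,208), with the lens tube between them. In the scene view the left post, head at about (304,241), is low, and the right one (368,178) is set. Next I zoom in and measure.

```bash
sed -i "s/^import numpy.*/&\nfrom scipy.spatial.transform import Rotation as Ro/; s/np.array(c\['rotation'\])/Ro.from_euler('xyz',c['rotation']).as_matrix()/" h.py
python3 - <<'E'
from h import *
T=cv2.imread('pics/top0.png');S=cv2.imread('pics/scene0.png')
a=cv2.resize(T[160:240,260:360],(800,640),interpolation=cv2.INTER_NEAREST)[:,:400*2]
b=cv2.resize(S[160:290,270:400],(520,520),interpolation=cv2.INTER_NEAREST)
a=cv2.resize(T[190:230,255:375],(780,260),interpolation=cv2.INTER_NEAREST)
b=cv2.resize(S[165:295,270:400],(330,330),interpolation=cv2.INTER_CUBIC)
m=np.zeros((595,780,3),np.uint8);m[:260]=a;m[262:592,:330]=b;cv2.imwrite('pics/m.png',m)
ct=imaging.get_calibration('top')
for n,u,v,z in (('low',274,210,.13),('set',343,208,.157),('lens',313,211,.03),('tin',289,179,.027),('driver',323,179,.02),('box',203,218,.034),('tape',417,217,.02),('monL',262,125,.4),('monLb',272,170,.15)): print(n,onz(ct,u,v,z).round(3))
E
```

```text
low [ 0.448 -0.091  0.13 ]
set [ 0.451 -0.309  0.157]
lens [ 0.447 -0.215  0.03 ]
tin [ 0.56  -0.133  0.027]
driver [ 0.559 -0.251  0.02 ]
box [0.427 0.164 0.034]
tape [ 0.423 -0.576  0.02 ]
monL [ 0.652 -0.09   0.4  ]
monLb [ 0.574 -0.087  0.15 ]
```

View pics/m.png

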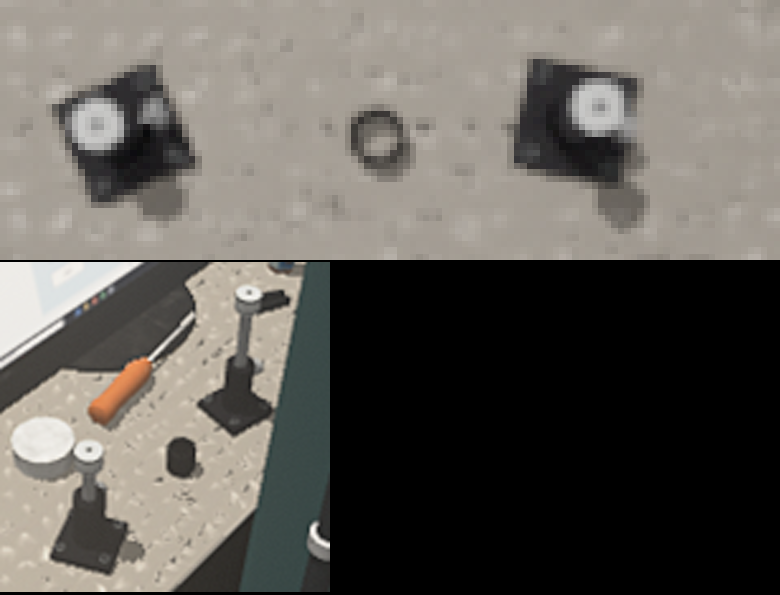

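Left post: head at about (270,209) in the top view and (304.7,239.5) in the scene view. Right (set) post: (347,206.5) and (367.7,177.2). I triangulate both.

```bash
cat >> h.py <<'E'
def tri(obs):
    A=np.zeros((3,3));b=np.zeros(3);
    for c,u,v in obs:
        p,d=ray(c,u,v);d=d/np.linalg.norm(d);M=np.eye(3)-np.outer(d,d);A+=M;b+=M@p
    return np.linalg.solve(A,b)
def shift(target,o=None):
    o=o or robot.get_obs(); R=Ro.from_euler('xyz',o['ee_rot']); return R.inv().apply(np.array(target)-o['tool_pos'])
E
python3 - <<'E'
from h import *
ct=imaging.get_calibration('top');cs=imaging.get_calibration('scene');cw=imaging.get_calibration('wrist')
print(tri([(ct,269.5,208.8),(cs,304.5,239.3)]),tri([(ct,346.8,206),(cs,367.5,177)]))
print(onz(ct,269.5,208.8,.13),onz(ct,346.8,206,.157))
print(cw,Ro.from_euler('xyz',cw['rotation']).as_matrix().round(3)); o=robot.get_obs()
R=Ro.from_euler('xyz',o['ee_rot']);print('cam in tool',R.inv().apply(cw['position']-o['tool_pos']))
for t in ((.42,-.30,.30),(.43,-.1,.30)): print(shift(t))
E
```

```text
[ 0.45172935 -0.07669766  0.12789946] [ 0.45616864 -0.32127772  0.16215742]
[ 0.45223661 -0.07650281  0.13      ] [ 0.45698143 -0.32137727  0.157     ]
{'intrinsics': array([[333.94965955,   0.        , 315.39674845],
       [  0.        , 333.94965955, 198.81736456],
       [  0.        ,   0.        ,   1.        ]]), 'position': array([ 0.2075063 , -0.51417013,  0.3828234 ]), 'rotation': array([-0.24563957,  0.00169348, -1.31450617])} [[ 0.253  0.938  0.236]
 [-0.967  0.246  0.06 ]
 [-0.002 -0.243  0.97 ]]
cam in tool [ 7.06590707e-02  8.45514780e-05 -1.53379622e-01]
[ 0.33041311 -0.15318716 -0.07020661]
[ 0.39069086 -0.34414904 -0.06981562]
```

Emit:
{"name": "drive_tool", "arguments": {"series": [[0.094,[0.05,-0.03,-0.01],[0,0,0.06]],[0.094,[0.1,-0.06,-0.03],[0,0,0.12]],[0.094,[0.15,-0.09,-0.03],[0,0,0.18]],[0.094,[0.2,-0.12,-0.03],[0,0,0.24]],[0.094,[0.25,-0.15,-0.03],[0,0,0.256]]]}}

```text
time: 0.72
tool_pos: [0.344, -0.3221, 0.2601]
ee_rot: [-3.141, 0.0, -0.001]
wrist_force: [0.6, -1.9, 0.2]
width: 0.0945
finger_force: 0.0
```

Emit:
{"name": "drive_tool", "arguments": {"series": [[0.094,[0.05,-0.04,0],[0,0,0]],[0.094,[0.05,-0.04,0],[0,0,0]],[0.094,[0.05,-0.04,0],[0,0,0]]]}}

```text
time: 1.1
tool_pos: [0.3929, -0.2837, 0.26]
ee_rot: [-3.141, 0.001, 0.001]
wrist_force: [0.4, 0.2, -0.4]
width: 0.094
finger_force: 0.0
```

```bash
python3 - <<'E'
from h import *
import pickle
im,c=snap('wrist','w1.png');pickle.dump(c,open('w1.pkl','wb'));o=robot.get_obs()
print(o['tool_pos'],o['ee_rot'],o['qvel'].round(3));print(proj(c,[.452,-.0767,.13]),proj(c,[.4565,-.3213,.16]))
E
```

```text
[ 0.39242084 -0.28423441  0.26008245] [-3.14153970e+00  1.05826008e-03 -1.00389087e-03] [-0.026 -0.004 -0.     0.001  0.001  0.004]
[ 66.25119943 128.84689477] [366.17971598 124.69396794]
```

View pics/w1.png

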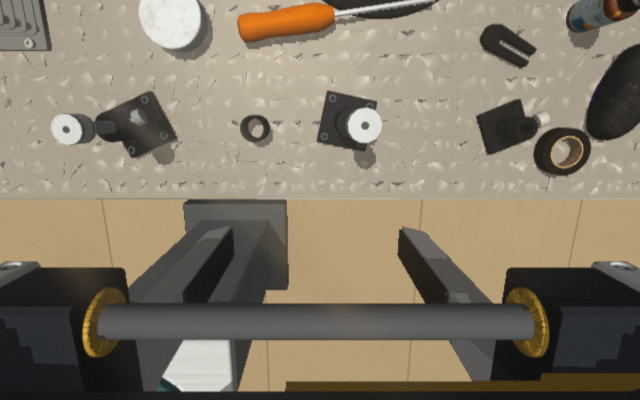

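Emit:
{"name": "drive_tool", "arguments": {"series": [[0.094,[0,-0.05,0],[0,0,0]],[0.094,[0,-0.1,0],[0,0,0]],[0.094,[0,-0.16,0],[0,0,0]],[0.094,[0,-0.16,0],[0,0,0]],[0.094,[0,-0.16,0],[0,0,0]]]}}

```text
time: 1.78
tool_pos: [0.3927, -0.1251, 0.2605]
ee_rot: [3.14, -0.0, -0.002]
wrist_force: [-0.2, 0.0, -0.0]
width: 0.0942
finger_force: 0.0
```

```bash
python3 - <<'E'
from h import *
import pickle
im,c=snap('wrist','w2.png');pickle.dump(c,open('w2.pkl','wb'));o=robot.get_obs()
print(o['tool_pos'],o['ee_rot'],o['qvel'].round(3));print(proj(c,[.452,-.0767,.13]),proj(c,[.4565,-.3213,.16]))
E
```

```text
[ 0.39278658 -0.12546579  0.26040158] [ 3.14074407e+00  2.11326977e-04 -3.11690344e-03] [-0.01   0.011 -0.004  0.003 -0.     0.003]
[256.80227012 129.27973554] [578.91752202 124.16768896]
```

View pics/w2.png

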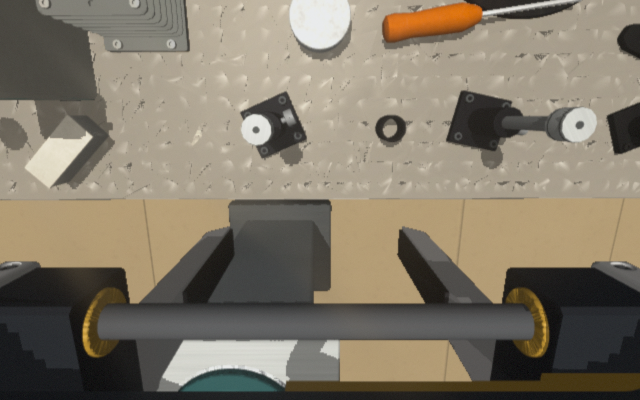

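Both views show the white tops with their dark centre holes: low at about (66,128) and (257,129), set at about (366,125) and (579,125). I fit the white discs to get sub-pixel centres.

```bash
cat > m.py <<'E'
from h import *
def disc(f,u,v,r=26):
    g=cv2.imread('pics/'+f,0); u0,v0=int(u)-r,int(v)-r
    u0=max(u0,0);v0=max(v0,0); p=cv2.resize(g[v0:v0+2*r,u0:u0+2*r],None,fx=8,fy=8,interpolation=cv2.INTER_CUBIC)
    m=(p>215).astype(np.uint8); cs,_=cv2.findContours(m,cv2.RETR_EXTERNAL,cv2.CHAIN_APPROX_NONE)
    cs=[c for c in cs if cv2.contourArea(c)>64*300]
    c=min(cs,key=lambda c:np.linalg.norm(c.mean((0,1))-(np.array([u-u0,v-v0])*8)))
    (x,y),ax,an=cv2.fitEllipse(c); return (x+.5)/8-.5+u0,(y+.5)/8-.5+v0,ax[0]/8,ax[1]/8
E
python3 - <<'E'
from m import *
import pickle
c1,c2=[pickle.load(open(f,'rb')) for f in('w1.pkl','w2.pkl')]
for a,b in(((66,128),(257,129)),((366,125),(579,125))):
    d1,d2=disc('w1.png',*a),disc('w2.png',*b);print(np.round(d1,2),np.round(d2,2))
    P=tri([(c1,*d1[:2]),(c2,*d2[:2])]);print(P.round(4),proj(c1,P)-d1[:2],proj(c2,P)-d2[:2])
E
```

```text
[ 62.67 128.38  19.48  29.08] [255.62 129.14  27.96  29.28]
[ 0.4524 -0.0763  0.1334] [0.02474336 0.16266716] [-0.00619753 -0.16219303]Traceback (most recent call last):
  File "<stdin>", line 5, in <module>
  File "m.py", line 7, in disc
    c=min(cs,key=lambda c:np.linalg.norm(c.mean((0,1))-(np.array([u-u0,v-v0])*8)))
ValueError: min() iterable argument is empty
```

```bash
cat >> m.py <<'E'
def hole(f,u,v,r=5):
    g=cv2.imread('pics/'+f,0).astype(float); u,v=int(round(u)),int(round(v)); p=g[v-r:v+r+1,u-r:u+r+1]
    w=np.clip(np.median(p)-25-p,0,None); yy,xx=np.mgrid[-r:r+1,-r:r+1]; return u+(w*xx).sum()/w.sum(),v+(w*yy).sum()/w.sum(),np.median(p),p.min()
E
python3 - <<'E'
from m import *
import pickle
c1,c2=[pickle.load(open(f,'rb')) for f in('w1.pkl','w2.pkl')]
for a,b in(((66,129),(256,130)),((365,125),(579,125))):
    d1,d2=hole('w1.png',*a),hole('w2.png',*b);print(np.round(d1,2),np.round(d2,2))
    P=tri([(c1,*d1[:2]),(c2,*d2[:2])]);print(P.round(4),proj(c1,P)-d1[:2])
print(shift((.4525,-.0765,.19)))
E
```

```text
[ 65.66 129.16 208.    86.  ] [255.54 129.49 221.    99.  ]
[ 0.4517 -0.0755  0.1291] [-0.00831238 -0.05465599]
[364.77 125.21 184.    95.  ] [579.31 124.63 180.    86.  ]
[ 0.4562 -0.32    0.1622] [ 0.0007366  -0.02477958]
[ 0.05957538 -0.04921138  0.07034726]
```

Emit:
{"name": "drive_tool", "arguments": {"series": [[0.094,[0.03,-0.025,0.02],[0,0,0]],[0.094,[0.059,-0.05,0.05],[0,0,0]],[0.094,[0.059,-0.05,0.06],[0,0,0]],[0.094,[0.059,-0.05,0.06],[0,0,0]]]}}

```text
time: 2.33
tool_pos: [0.4514, -0.0752, 0.1994]
ee_rot: [3.141, 0.003, -0.002]
wrist_force: [-0.0, 0.8, 0.4]
width: 0.094
finger_force: 0.0
```

```bash
python3 - <<'E'
from m import *
im,c=snap('wrist','w3.png');o=robot.get_obs()
print(o['tool_pos'],o['ee_rot']);q=proj(c,[.4518,-.0757,.13]);print(q)
try:
    h=hole('w3.png',*q,7);print(h,onz(c,*h[:2],.13));d=disc('w3.png',*q,40);print(d,onz(c,*d[:2],.13))
except Exception as e:print(e)
E
```

```text
[ 0.45177812 -0.07533934  0.20062692] [ 3.14101272e+00  5.21175642e-04 -2.64192811e-03]
[315.90657122 218.45057504]
(np.float64(315.6457304163726), np.float64(218.12632321806635), np.float64(208.0), np.float64(90.0)) [ 0.45203741 -0.07551831  0.13      ]
min() iterable argument is empty
```

View pics/w3.png

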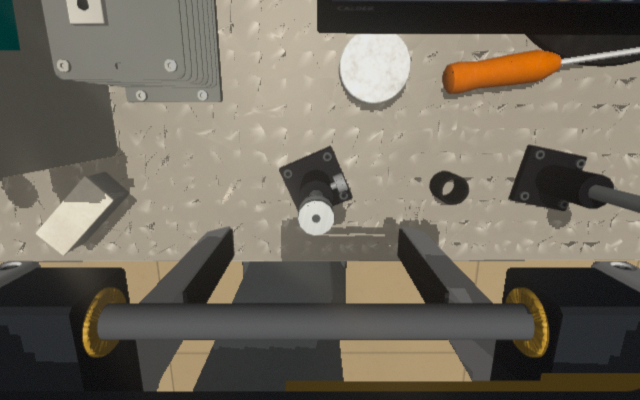

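The head is at (316,218), midway between the fingertips at columns 233 and 398, so it is centred. I descend and narrow the jaws.

Emit:
{"name": "drive_tool", "arguments": {"series": [[0.06,[0,0,0.03],[0,0,0]],[0.05,[0,0,0.06],[0,0,0]],[0.045,[0,0,0.074],[0,0,0]],[0.04,[0,0,0.074],[0,0,0]],[0.036,[0,0,0.074],[0,0,0]]]}}

```text
time: 3.0
tool_pos: [0.453, -0.0744, 0.1281]
ee_rot: [3.141, -0.003, -0.001]
wrist_force: [-0.3, -0.7, 0.7]
width: 0.0476
finger_force: 0.0
```

Emit:
{"name": "drive_tool", "arguments": {"series": [[0.032,[0,0,0],[0,0,0]],[0.03,[0,0,0],[0,0,0]],[0.028,[0,0,0],[0,0,0]],[0.028,[0,0,0],[0,0,0]]]}}

```text
time: 3.5
tool_pos: [0.4522, -0.0738, 0.1266]
ee_rot: [3.141, -0.0, -0.0]
wrist_force: [0.3, -0.5, 0.1]
width: 0.0283
finger_force: 0.0
```

```bash
python3 - <<'E'
from m import *
im,c=snap('wrist','w4.png');o=robot.get_obs()
print(o['tool_pos'],o['ee_rot'],o['wrist_force'],o['width']);q=proj(c,[.4518,-.0757,.13]);print(q)
cv2.imwrite('pics/w4c.png',cv2.resize(im[180:320,220:420,::-1],(800,560)))
E
```

```text
[ 0.45215601 -0.07374912  0.12650195] [ 3.14147423e+00 -7.78960073e-05 -7.61438430e-05] [0.14342326 0.25562128 0.39344753] 0.02851587414447802
[319.25159872 265.36338889]
```

View pics/w4c.png

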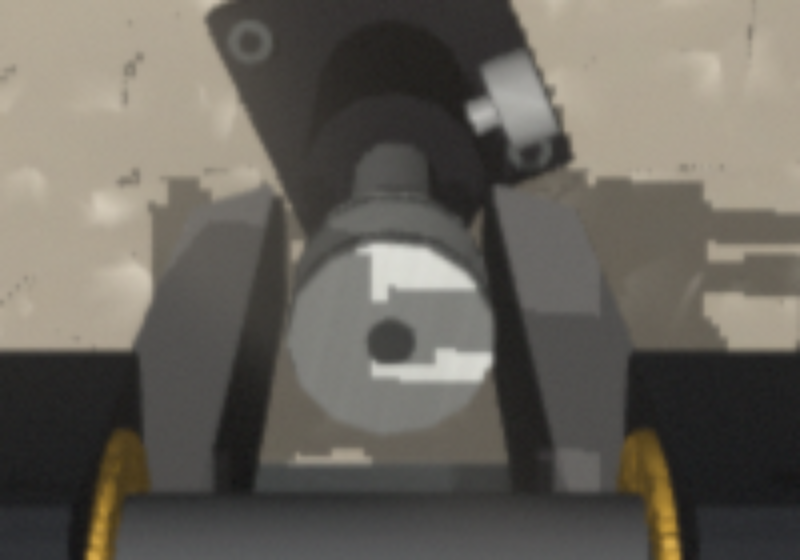

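The hole is at crop column 391 and the jaw midline at about 385, so the head sits about 0.8 mm toward tool +y. I shift by that, then close.

Emit:
{"name": "drive_tool", "arguments": {"series": [[0.028,[0,0.0008,0],[0,0,0]],[0.028,[0,0.0008,0],[0,0,0]],[0.027,[0,0.0008,0],[0,0,0]],[0.0265,[0,0.0008,0],[0,0,0]],[0.026,[0,0.0008,0],[0,0,0]]]}}

```text
time: 4.18
tool_pos: [0.4521, -0.0746, 0.1265]
ee_rot: [3.141, -0.0, -0.0]
wrist_force: [-0.1, 0.4, -0.3]
width: 0.0258
finger_force: 0.4
```

Emit:
{"name": "drive_tool", "arguments": {"series": [[0.025,[0,0,0],[0,0,0]],[0.02,[0,0,0],[0,0,0]],[0.01,[0,0,0],[0,0,0]],[0,[0,0,0],[0,0,0]]]}}

```text
time: 4.68
tool_pos: [0.4521, -0.0747, 0.1265]
ee_rot: [3.141, -0.0, -0.0]
wrist_force: [-0.5, -0.4, -0.6]
width: 0.025
finger_force: 30.0
```

Emit:
{"name": "drive_tool", "arguments": {"series": [[0,[0,0,-0.002],[0,0,0]],[0,[0,0,-0.004],[0,0,0]],[0,[0,0,-0.006],[0,0,0]],[0,[0,0,-0.008],[0,0,0]],[0,[0,0,-0.008],[0,0,0]]]}}

```text
time: 5.3
tool_pos: [0.4522, -0.0745, 0.1347]
ee_rot: [3.142, -0.0, -0.0]
wrist_force: [-0.7, 0.6, -1.7]
width: 0.0254
finger_force: 30.0
```

Emit:
{"name": "drive_tool", "arguments": {"series": [[0,[0,0,-0.003],[0,0,0]],[0,[0,0,-0.006],[0,0,0]],[0,[0,0,-0.01],[0,0,0]],[0,[0,0,-0.012],[0,0,0]],[0,[0,0,-0.012],[0,0,0]]]}}

```text
time: 5.92
tool_pos: [0.4523, -0.0746, 0.1467]
ee_rot: [3.141, -0.001, -0.0]
wrist_force: [-0.6, 0.6, -1.1]
width: 0.0251
finger_force: 30.0
```

Emit:
{"name": "drive_tool", "arguments": {"series": [[0,[0,0,-0.004],[0,0,0]],[0,[0,0,-0.008],[0,0,0]],[0,[0,0,-0.011],[0,0,0]],[0,[0,0,-0.013],[0,0,0]],[0,[0,0,-0.013],[0,0,0]]]}}

```text
time: 6.55
tool_pos: [0.4522, -0.0746, 0.1597]
ee_rot: [3.141, -0.0, -0.0]
wrist_force: [0.6, 0.2, -0.9]
width: 0.0252
finger_force: 30.0
```

```bash
python3 - <<'E'
from m import *
o=robot.get_obs();print(o['tool_pos'],o['wrist_force'])
im,c=snap('scene','s5.png');im2,cw=snap('wrist','w5.png')
for z in(.160,.163,.166):print(proj(c,[.452,-.0757,z]),proj(c,[.456,-.3203,z]),proj(cw,[.452,-.0757,z]))
a=cv2.resize(im[150:270,280:400,::-1],(480,480));b=cv2.resize(im2[150:320,220:420,::-1],(320,272))
m=np.zeros((480,800,3),np.uint8);m[:,:480]=a;m[:272,480:]=b;cv2.imwrite('pics/m5.png',m)
E
```

```text
[ 0.45221988 -0.0745921   0.15966109] [ 0.58805005  0.2016524  -0.8879362 ]
[303.67967636 229.18046574] [366.99487228 177.84995328] [317.51889008 262.31070504]
[303.66983482 228.19685926] [367.10824693 176.90658583] [317.559332   264.94565177]
[303.65994908 227.20883479] [367.22205872 175.95958109] [317.60124781 267.67662846]
```

View pics/m5.png

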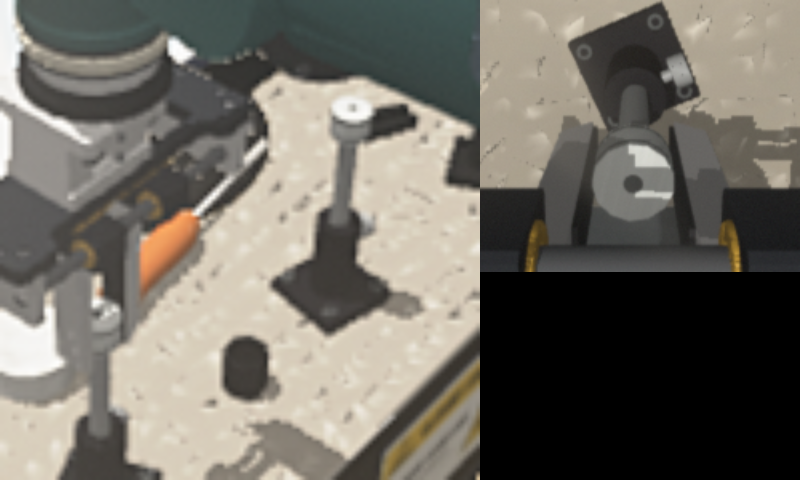

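In the scene view the two heads sit at about (305.4,227.6) and (367.1,176.4). Both are about 0.5 px above the position predicted for 163 mm, so they are level to about a millimetre. The post has not slipped in the jaws and there is no side load, so I hand in.

```bash
python3 -c "
from bench import robot
print(robot.close_job())"
```

```text
the job is handed in; nothing more can be done
None
```

I drew the low post straight up about 33 mm, so its head is level with the set post's to about 1 mm as measured in the images, and handed the job in with the gripper still holding it in its holder; the hand-in returned no verdict.

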